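# Weigh the two front cells against each other and jig the heavier

## Task

Take the two oldest cells, one after the other, from the front of the lower lane of the clear dispenser, and lay them gently on opposite pans of the balance. When the beam has come to rest, lay the heavier one in an empty groove of the pack jig, and leave the lighter on its pan as the mark for the next cell to beat. The other cells stay in the lane, and nothing else on the table is disturbed.

Things in the scene. Friction and masses are not known exactly. Their poses are not given: they have to be found in the camera images.
- dispenser: fixed clear acrylic two-lane gravity dispenser, 205 x 62 x 220 mm, origin under its base's centre, front towards its own -x (the robot's side). Lanes fall 20 degrees towards -x; cells lie across, axes along its y, touching. When the front cell is taken the rest roll 23 mm down to the lip within 0.5 s. The 3 mm side walls, at y = -24.5 and 24.5 mm, run from x = -41 mm back, full height.
- lane_front (a point): centre of the cell at the front of the lower lane, (-70, 0, 62) mm in the dispenser's frame. It lies on a tongue 26 mm wide, both its ends free to be pinched along y. The lip before it rises 6.5 mm above the lane's floor (lift square to the lane, or straight back along a leaning tool). The next cell touches it from behind: pinch on its centre or a few mm nearer the front.
- upper_edge (a point): middle of the lower front edge of the upper lane, which hangs over the lower one: 9 mm behind and 80 mm above the front cell's centre, 46 mm wide, with a 20 mm high lip; it rises 20 degrees to the back. A gripper cannot come straight down past it: lean the tool back 30 to 45 degrees, fingers pointing down and to the dispenser's +x. The thinner cells in it are fixed and not needed.
- cell_a: loose rechargeable cell, a plain dark-grey-sleeved cylinder 23 mm in diameter and 43 mm long with flat metal ends, about 55 g (each a little different; its weight cannot be seen). Origin: its centre; its y axis runs along the cylinder. At the start it lies first in the lower lane.
- cell_b: loose rechargeable cell, a plain dark-grey-sleeved cylinder 23 mm in diameter and 43 mm long with flat metal ends, about 55 g (each a little different; its weight cannot be seen). Origin: its centre; its y axis runs along the cylinder. At the start it lies second, and rolls to the front when the first is taken.
- cell_c: loose rechargeable cell, a plain dark-grey-sleeved cylinder 23 mm in diameter and 43 mm long with flat metal ends, about 55 g (each a little different; its weight cannot be seen). Origin: its centre; its y axis runs along the cylinder. At the start third in the lane; it stays in the lane.
- cell_d: loose rechargeable cell, a plain dark-grey-sleeved cylinder 23 mm in diameter and 43 mm long with flat metal ends, about 55 g (each a little different; its weight cannot be seen). Origin: its centre; its y axis runs along the cylinder. At the start fourth in the lane; it stays in the lane.
- balance: fixed equal-arm balance of grey metal with two parallel beams, so that its pans always stay level; base 105 x 340 mm, origin under its centre, beams along its own y. A pillar with a scale plate, 70 mm wide and 174 mm high, stands at the middle. The pans stand 140 mm to either side.
- pan_left (a point): centre of the upper face of the steel dish at the balance's own +y end: level floor 94 mm in diameter, then a sloping rim to 122 mm in diameter, 8 mm above the floor. 122 mm above the table with the beam level; moves 15 mm up and down to the stops. A cell lying on it has its centre 11.5 mm above this point and does not roll away.
- pan_right (a point): the same for the dish at the balance's own -y end
- beam (a joint): beam angle, rad: 0 level (pans empty), positive when the left (+y) pan is up and the right (-y) one down, i.e. the right load is heavier; negative when the left is heavier; stops at -0.11 and 0.11. A weak spring centres it (2 g of difference turn it 0.06). Damped; at rest after about 2 s. One cell alone takes its pan to the stop.
- jig: fixed aluminium pack jig, 205 x 44 x 30 mm: a bar 32 mm wide (y) with six shallow grooves along its own y, 25 mm apart in x, flat floors 17 mm up between ribs 4 mm wide and 5 mm high; origin under its centre. The three at +x hold cells (fixed), the three at -x are empty. A cell in a groove overhangs the bar 5.5 mm at each end. End blocks, 10 x 44 x 30 mm, at x = -92.5 and 92.5 mm.
- groove_1 (a point): where the centre of a cell lies in the outer empty groove: (-62.5, 0, 28.5) mm in the jig's frame, the cell's axis along the jig's y
- groove_2 (a point): where the centre of a cell lies in the middle empty groove: (-37.5, 0, 28.5) mm in the jig's frame, the cell's axis along the jig's y
- groove_3 (a point): where the centre of a cell lies in the inner empty groove: (-12.5, 0, 28.5) mm in the jig's frame, the cell's axis along the jig's y
- racer: yellow model race car about 160 x 92 x 47 mm, loose bystander; origin under its centre
- water_bottle: clear water bottle, 62 mm in diameter and 190 mm high, loose bystander; origin under its centre
- second_bottle: clear drinks bottle, 60 mm in diameter and 170 mm high, loose bystander; origin under its centre
- screwdriver: screwdriver 160 mm long lying on the table, loose bystander; origin at its middle
- wheel: small rubber-tyred wheel, 31 mm in diameter and 20 mm high, lying flat, loose bystander; origin under its centre
- wheel_two: a second such wheel, loose bystander; origin under its centre
- bead_jar: small jar, 48 mm in diameter and 50 mm high, loose bystander; origin under its centre
Things that resemble listed ones, but are neither listed nor needed, are in the scene too. What is shaped like the dispenser but red is not meant.

How it is judged (in metres and radians):
On the way:
1. the two cells from the front of the lane lie on opposite pans, let go, and the beam is at rest (((horizontal distance between cell_a and pan_left below 0.05 m and z of cell_a in the frame of pan_left between 0.008 and 0.016 m and horizontal distance between cell_b and pan_right below 0.05 m and z of cell_b in the frame of pan_right between 0.008 and 0.016 m) or (horizontal distance between cell_a and pan_right below 0.05 m and z of cell_a in the frame of pan_right between 0.008 and 0.016 m and horizontal distance between cell_b and pan_left below 0.05 m and z of cell_b in the frame of pan_left between 0.008 and 0.016 m)) and contact force between each of cell_a, cell_b and the fingers below 0.02 N and velocity of joint beam between -0.03 and 0.03 rad/s and contact force between balance and the fingers below 0.05 N), for 0.4 s.
At the end, for the whole second after the job is handed in: The heavier of the two weighed cells rests down in one of the three empty jig grooves (centre within 10 mm of the groove's middle, 7 degrees), the lighter rests on its pan (centre within 50 mm of the pan's), the other two are in the lower lane. Under 2 g apart, either counts as heavier (((x of cell_a in the frame of jig between -0.069 and -0.006 m and y of cell_a in the frame of jig between -0.01 and 0.01 m and z of cell_a in the frame of jig between 0.0265 and 0.031 m and angle between the y axis of cell_a and the y axis of jig, either way round below 0.12 rad and linear speed of each of cell_a, cell_b below 0.02 m/s and ((horizontal distance between cell_b and pan_left below 0.05 m and z of cell_b in the frame of pan_left between 0.008 and 0.016 m) or (horizontal distance between cell_b and pan_right below 0.05 m and z of cell_b in the frame of pan_right between 0.008 and 0.016 m)) and contact force between cell_a and jig above 0.5199 N) or (x of cell_b in the frame of jig between -0.069 and -0.006 m and y of cell_b in the frame of jig between -0.01 and 0.01 m and z of cell_b in the frame of jig between 0.0265 and 0.031 m and angle between the y axis of cell_b and the y axis of jig, either way round below 0.12 rad and linear speed of each of cell_b, cell_a below 0.02 m/s and ((horizontal distance between cell_a and pan_left below 0.05 m and z of cell_a in the frame of pan_left between 0.008 and 0.016 m) or (horizontal distance between cell_a and pan_right below 0.05 m and z of cell_a in the frame of pan_right between 0.008 and 0.016 m)) and contact force between cell_a and balance below 0.5592 N)) and distance between each of cell_c, cell_d and lane_front below 0.085 m and y of cell_c in the frame of dispenser between -0.012 and 0.012 m and y of cell_d in the frame of dispenser between -0.012 and 0.012 m); the robot touches nothing.
It fails at once if a cell falls on the table (height (world z) of any of cell_a, cell_b, cell_c, cell_d below 0.018 m).
It fails at once if a cell that is not needed is taken out of the lane (not (distance between each of cell_c, cell_d and lane_front below 0.085 m and y of cell_c in the frame of dispenser between -0.012 and 0.012 m and y of cell_d in the frame of dispenser between -0.012 and 0.012 m)).
It fails at once if a pan is struck or pressed hard, or a cell dropped on it (more than 15 N on the balance) (contact force between balance and anything else above 15 N).
It fails at once if a bystander is pushed by more than 30 mm (distance of any of racer, water_bottle, second_bottle, screwdriver, wheel, wheel_two, bead_jar from where it was at the start of the episode above 0.03 m).
It also fails if it takes over 72 s, if anything falls off the work surface, if the arm or the gripper's body presses on something with over 40 N, if the wrist force passes 120 N, or if a joint passes its speed limit or range.

## Robot

A 6-joint arm with a two-finger parallel gripper is mounted at the origin on the work surface. World frame = base frame: x ahead of the robot, y to its left, z up, the work surface at z = 0. Lengths are in m, angles in degrees, forces in N, time in s.
With the tool pointing down it reaches from about 0.4 to 0.825 m from the base axis. Payload 7 kg.
Tool frame: the origin (TCP) lies midway between the tips of the shut fingers; the grasp point (between the pads) lies 19 mm behind it; z points along the fingers, y is the direction in which the jaws open and shut (so a half turn about z gives the same grasp; the last joint's range is limited). The gripper opens to 88 mm and grips with 3 to 60 N. Pads are 19 mm wide; open, the fingers measure 130 mm over their backs; the gripper's body (78 mm by 193 mm) begins 47 mm behind the grasp point.
Start: joints at [-53.337, 20.546, 0.682, 0, -70.136, -16.507], TCP at [0.233, -0.634, 0.227] pointing down, gripper open.
Joint ranges: [-176.03, 176.03], [-82.01, 121.73], [-58.28, 71.71], [-173.87, 95.51], [-174.79, -0.11], [-173.66, 173.66]. Speed limits (degrees/s): [136.94, 136.94, 172.46, 180, 180, 180].

## Interface

Orientations are given as a 3x3 rotation matrix whose columns are the frame's x, y, z axes.
In Python, from rig import robot gives the robot as it stands. Calls block until the motion is done:
- robot.goto(position, orientation): joint-space move of the TCP to a pose.
- robot.servo_line(position, ori=None, speed=0.15): straight line of the TCP; ori=None keeps the orientation; speed is the mean speed in m/s.
- robot.movej(angles): joint-space move.
- robot.move_gripper(opening): opening from 0.0 (shut) to 1.0 (fully open); the grip force is fixed at half the most; returns when the fingers have stopped.
- robot.dwell(seconds).
- robot.ik(position, orientation): joint angles nearest the present ones, or None.
- robot.grab_frame(name): name is "scene" or "side" or "wrist"; returns (picture, depth): 480x640x3 uint8, red, green, blue; 480x640 float32, m along the optical axis (not along the pixel's ray), 0 where there is no reading.
- robot.camera_info(name): a dict with "vfov" (degrees; the focal length in pixels is half the picture's height over the tangent of half this angle, whatever the lens; pixels are square), "cx", "cy" (the principal point, pixels), "view" (4x4, takes a point from world to camera coordinates); the wrist camera has in their place "T_tool_cam" (4x4, takes a point from camera to tool coordinates, whose origin is the TCP and whose axes are the flange's). Camera axes: x right, y down, z forward; pixel columns grow to the right and rows downward; lengths in m; the calibration is good to about 2 mm. The wrist camera is an equidistant fisheye: a pixel r from the principal point sees the ray r / f radians off the axis. A picture is of the moment at which its call begins: read the wrist's pose just before it. camera_info takes no time and is no camera call.
A pose or a line that the arm cannot do raises robot.Unreachable and nothing moves.
- robot.job_done(): hands the job in, once; it reports no verdict.
Readings, each from a call of its own:
- robot.read_t(): time.
- robot.read_qpos(): joint angles.
- robot.read_qvel(): joint speeds.
- robot.read_effort(): joint torques, N m.
- robot.read_position(): TCP position.
- robot.read_tcp_rot(): TCP orientation.
- robot.read_force(): force on the tool from outside, world axes, zero at the start.
- robot.read_ft_torque(): the same for the moment, N m.
- robot.read_grip_width(): opening from 0.0 (shut) to 1.0 (fully open).
Only numpy, scipy, OpenCV 4.12 (cv2) and the standard library are available. Lean on these libraries where they do the work, as an engineer would, in place of code of your own. Each camera call takes 0.05 s, during which the arm holds its last target. There are 200 camera calls.

## Working session

There is one attempt and no reset: what is moved stays moved. The work goes in short steps, each a Python script; the robot and the scene stay as the last script left them, time stands still between calls to the robot, and variables do not carry over. Pictures are saved under pics/ and viewed, about 8 in all and at most 12, crops included, and the job is handed in when it is done.

```bash
ls; mkdir -p pics; python3 - <<'E'
from rig import robot
import cv2,numpy as np
for n in("scene","side"):
    im,d=robot.grab_frame(n); cv2.imwrite(f"pics/{n}.png",im[:,:,::-1]); np.save(f"{n}_d.npy",d); np.save(f"{n}_i.npy",im)
    i=robot.camera_info(n);print(n,i)
print(robot.camera_info("wrist"),robot.read_t(),robot.read_tcp_rot())
E
```

```text
pics
scene {'vfov': 46.36157557374522, 'cx': 316.07760426104295, 'cy': 242.50359216989, 'view': array([[ 0.80189399,  0.59733723, -0.0124201 , -0.37052478],
       [ 0.36480199, -0.50597905, -0.78160393, -0.16225163],
       [-0.47316544,  0.62223262, -0.62365137,  2.11219575],
       [ 0.        ,  0.        ,  0.        ,  1.        ]])}
side {'vfov': 44.75185612951556, 'cx': 314.53753657284636, 'cy': 238.85286696319528, 'view': array([[-0.73081003, -0.68256069,  0.00525398,  0.3053071 ],
       [-0.35045337,  0.36859898, -0.86099781,  0.32656819],
       [ 0.58574664, -0.63106711, -0.50858153,  1.1439341 ],
       [ 0.        ,  0.        ,  0.        ,  1.        ]])}
{'vfov': 65.70646984690485, 'cx': 321.07095686125507, 'cy': 236.042843771251, 'T_tool_cam': array([[ 5.12999343e-04, -9.60352426e-01, -2.78788370e-01,
         7.45344030e-02],
       [ 9.99999499e-01,  2.53032185e-04,  9.68473012e-04,
        -3.47765450e-04],
       [-8.59532975e-04, -2.78788728e-01,  9.60352074e-01,
        -1.59140731e-01],
       [ 0.00000000e+00,  0.00000000e+00,  0.00000000e+00,
         1.00000000e+00]])} 0.1 [[-9.38782471e-01 -3.44509899e-01 -6.33512343e-04]
 [-3.44510454e-01  9.38781545e-01  1.32576313e-03]
 [ 1.37991174e-04  1.46285481e-03 -9.99998921e-01]]
```

View pics/scene.png

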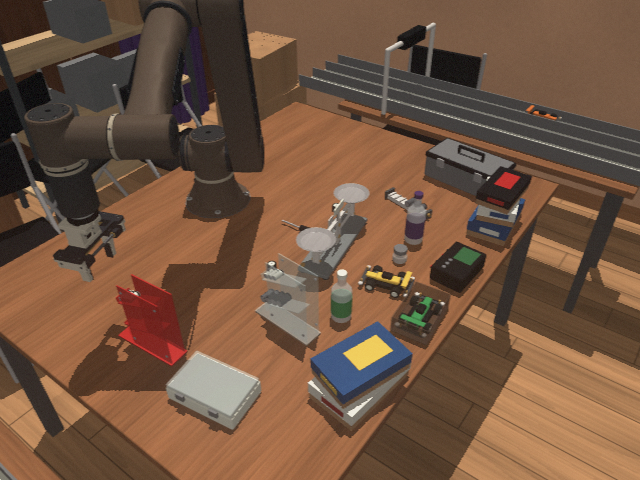

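View pics/side.png

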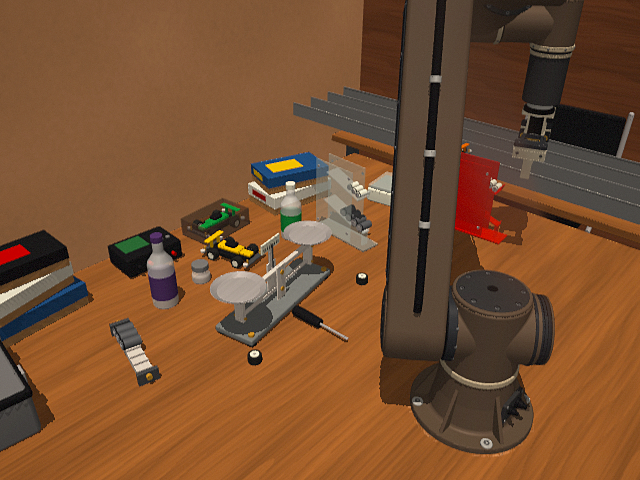

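The scene view shows the dispenser at about (290,300), the balance pans at (315,240) and (351,193), and the jig at (410,205). In the side view the pans are at (307,234) and (238,288), the jig at (133,350) and the lane cells at about (352,220).

```bash
cat > h.py <<'E'
import numpy as np,cv2
from rig import robot
def fpx(n): return 240/np.tan(np.radians(robot.camera_info(n)["vfov"])/2)
def cloud(n,d=None):
    "HxWx3 world points of fixed camera from saved/initial depth"
    d=np.load(f"{n}_d.npy") if d is None else d
    c=robot.camera_info(n);f=fpx(n);v,u=np.mgrid[:480,:640]
    P=np.stack([(u-c["cx"])/f*d,(v-c["cy"])/f*d,d],-1)
    V=c["view"]; W=(P-V[:3,3])@V[:3,:3]; W[d<=0]=np.nan; return W
def proj(n,p):
    c=robot.camera_info(n);q=c["view"][:3,:3]@np.asarray(p)+c["view"][:3,3]
    return fpx(n)*q[:2]/q[2]+[c["cx"],c["cy"]]
E
python3 - <<'E'
from h import *
np.set_printoptions(precision=3,suppress=True)
S=cloud("side");C=cloud("scene")
def reg(W,lo,hi):
    m=np.all((W>lo)&(W<hi),-1);return W[m]
# balance pans: points z 0.09..0.15, region
for nm,W,boxes in (("side",S,[(200,260,280,320),(280,210,335,260)]),("scene",C,[(290,225,340,260),(330,180,375,210)])):
    for b in boxes:
        w=W[b[1]:b[3],b[0]:b[2]].reshape(-1,3); w=w[(w[:,2]>.105)&(w[:,2]<.15)]
        c,r=cv2.minEnclosingCircle(w[:,:2].astype(np.float32)); print(nm,"pan",c,r,np.percentile(w[:,2],[2,50,98]),len(w))
# base of the balance / jig / dispenser base
for nm,W,b in(("jig side",S,(100,310,165,390)),("jig scene",C,(380,185,435,222)),("balbase side",S,(205,240,340,350)),("disp side",S,(310,225,385,255)),("disp scene",C,(250,290,325,345))):
    w=W[b[1]:b[3],b[0]:b[2]].reshape(-1,3)
    hi={"j":(.01,.05),"b":(.006,.03),"d":(.002,.03)}[nm[0]]
    w=w[(w[:,2]>hi[0])&(w[:,2]<hi[1])]
    print(nm,len(w),cv2.minAreaRect(w[:,:2].astype(np.float32)),np.percentile(w[:,2],[2,50,98]))
I=np.load("side_i.npy");J=np.load("scene_i.npy")
a=cv2.resize(I[140:260,290:390],(400,480),interpolation=3);b=cv2.resize(J[250:350,245:345],(400,400),interpolation=3)
b=cv2.copyMakeBorder(b,0,80,0,0,0);cv2.imwrite("pics/disp.png",np.hstack([a,b])[:,:,::-1])
E
```

```text
side pan (0.502214789390564, 0.1202964037656784) 0.10960385948419571 [0.11  0.125 0.133] 1516
side pan (0.5430707931518555, -0.09139509499073029) 0.08031024783849716 [0.12  0.125 0.133] 934
scene pan (0.5413528680801392, -0.07774090021848679) 0.09217045456171036 [0.118 0.124 0.133] 776
scene pan (0.49716824293136597, 0.13938143849372864) 0.09393613040447235 [0.118 0.124 0.134] 558
jig side 1348 ((0.6010633707046509, 0.37378793954849243), (0.044829607009887695, 0.21451251208782196), 76.0938949584961) [0.013 0.029 0.043]
jig scene 334 ((0.6056060791015625, 0.3588688373565674), (0.20313169062137604, 0.12416538596153259), 1.5839284658432007) [0.011 0.023 0.044]
balbase side 4336 ((0.570490300655365, 0.020539045333862305), (0.3771175444126129, 0.4803202152252197), 42.16382598876953) [0.007 0.023 0.029]
disp side 1063 ((0.5822728276252747, -0.3241726756095886), (0.21296001970767975, 0.17581623792648315), 41.48227310180664) [0.002 0.005 0.027]
disp scene 1191 ((0.5906475782394409, -0.3228336274623871), (0.2256094366312027, 0.222812220454216), 36.04667282104492) [0.002 0.005 0.028]
```

View pics/disp.png

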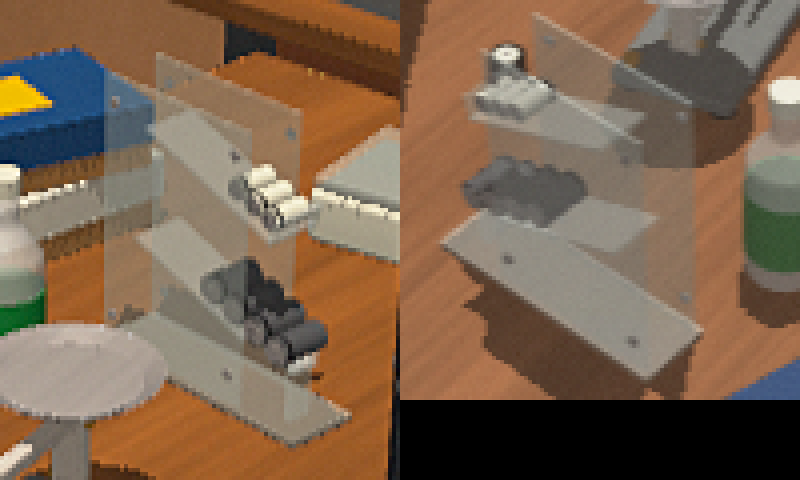

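The crop shows the dispenser's base corners and four dark cells in the lower lane; the front cell is at about (300,340) in the left crop, side pixel (365,225). I'll now fit the poses against models.

```bash
cat > fit.py <<'E'
from h import *
from scipy.optimize import least_squares
np.set_printoptions(precision=4,suppress=True)
S=cloud("side");C=cloud("scene")
def ray(n,px,z):
    c=robot.camera_info(n);V=c["view"];R,t=V[:3,:3],V[:3,3];o=-R.T@t
    d=R.T@np.r_[(np.array(px)-[c["cx"],c["cy"]])/fpx(n),1];return o+d*(z-o[2])/d[2]
obs=[("side",(377.5,243),0),("side",(363,250.7),1),("side",(319.5,221),2),("scene",(255,310.5),0),("scene",(265,303),1),("scene",(320,332),2),("scene",(307,344.5),3)]
for n,p,k in obs: print(n,k,ray(n,p,.005))
# corner identity is left free: front pair/back pair in the dispenser's frame, y sign from the ray positions
def corners(q):
    c,s=np.cos(q[2]),np.sin(q[2]);R=np.array([[c,-s],[s,c]])
    L=np.array([[-.1025,-.031],[-.1025,.031],[.1025,.031],[.1025,-.031]]);return L@R.T+q[:2]
def res(q): 
    k=corners(q);return np.concatenate([ray(n,p,.005)[:2]-k[i] for n,p,i in obs])
r=least_squares(res,[.59,-.32,0],loss="soft_l1",f_scale=.003);print("disp",r.x,np.degrees(r.x[2]),r.fun.reshape(-1,2)*1000)
# pans
def fitpan(W,b):
    w=W[b[1]:b[3],b[0]:b[2]].reshape(-1,3);w=w[(w[:,2]>.115)&(w[:,2]<.14)][:,:2]
    c=np.median(w,0)
    g=np.array([[x,y] for x in np.arange(-.03,.03,.001) for y in np.arange(-.03,.03,.001)])+c
    n=np.array([(np.hypot(*(w-k).T)<.062).sum() for k in g]);return g[n>=n.max()-1].mean(0),n.max(),len(w)
for W,b in((S,(200,260,280,320)),(S,(280,210,335,260)),(C,(290,225,340,260)),(C,(330,180,375,210))):print("pan",*fitpan(W,b))
# jig: score of points in the jig box
for W,b in((S,(95,305,170,395)),(C,(380,185,437,225))):
    w=W[b[1]:b[3],b[0]:b[2]].reshape(-1,3);w=w[(w[:,2]>.02)&(w[:,2]<.045)]
    c=w.mean(0)[:2];w=w[np.hypot(*(w[:,:2]-c).T)<.13]
    best=None
    for a in np.radians(np.arange(-40,20,1.)):
        ca,sa=np.cos(a),np.sin(a);u=w[:,:2]@[ca,sa];v=w[:,:2]@[-sa,ca]
        U=np.percentile(u,[.5,99.5]);Vv=np.percentile(v,[1,99]);k=(U[1]-U[0])*(Vv[1]-Vv[0])
        if best is None or k<best[0]: best=(k,np.degrees(a),U.mean()*np.array([ca,sa])+Vv.mean()*np.array([-sa,ca]),U[1]-U[0],Vv[1]-Vv[0])
    print("jig",best)
# dark front cell top points
d=S[205:235,335:380].reshape(-1,3);im=np.load("side_i.npy")[205:235,335:380].reshape(-1,3)
m=(im.max(1)<95)&(d[:,2]>.045)&(d[:,2]<.13)&(np.abs(d[:,1]+.32)<.1);d=d[m];print(len(d),d.mean(0));
R=r.x;cs=np.array([[np.cos(R[2]),-np.sin(R[2])],[np.sin(R[2]),np.cos(R[2])]])
L=np.c_[(d[:,:2]-R[:2])@cs,d[:,2]];print("cells in disp frame",np.percentile(L,[2,25,50,75,98],axis=0))
E
python3 fit.py
```

```text
side 0 [ 0.5075 -0.3596  0.005 ]
side 1 [ 0.5112 -0.2984  0.005 ]
side 2 [ 0.7158 -0.3413  0.005 ]
scene 0 [ 0.5056 -0.3587  0.005 ]
scene 1 [ 0.509  -0.3178  0.005 ]
scene 2 [ 0.71   -0.3143  0.005 ]
scene 3 [ 0.7084 -0.3724  0.005 ]
disp [ 0.6098 -0.3377 -0.0781] -4.474416941983531 [[  2.321    1.0252]
 [  1.174    0.3967]
 [  1.4235 -26.4336]
 [  0.368    1.9309]
 [ -1.0355 -18.9435]
 [ -4.3735   0.508 ]
 [ -1.2168   4.2771]]
pan [0.4922 0.1663] 1422 1460
pan [ 0.5463 -0.1101] 915 919
pan [ 0.5438 -0.108 ] 765 771
pan [0.4878 0.1697] 545 553
jig (np.float64(0.008819625793691336), np.float64(-14.0), array([0.5988, 0.3744]), np.float64(0.20466356614640419), np.float64(0.043093286996583935))
jig (np.float64(0.010229853738493323), np.float64(-12.000000000000002), array([0.6047, 0.3708]), np.float64(0.20564195159544596), np.float64(0.0497459475516856))
297 [ 0.559  -0.3262  0.0819]
cells in disp frame [[-0.0847 -0.0167  0.0567]
 [-0.0703 -0.005   0.0723]
 [-0.0503  0.008   0.0811]
 [-0.036   0.0206  0.0899]
 [-0.013   0.0307  0.1155]]
```

```bash
cat >> h.py <<'E'
DISP=np.array([.610,-.337]);DYAW=np.radians(-4.5)
def rz(a): c,s=np.cos(a),np.sin(a);return np.array([[c,-s,0],[s,c,0],[0,0,1.]])
def tool(yaw,tilt,flip=1):
    "tool leaning: z = (sin t,0,-cos t) in a frame turned yaw; flip=1: tool x up/back side, -1: opposite"
    t=np.radians(tilt);z=np.array([np.sin(t),0,-np.cos(t)]);x=flip*np.array([np.cos(t),0,np.sin(t)])
    return rz(yaw)@np.c_[x,np.cross(z,x),z]
def wcloud(d,T):
    c=robot.camera_info("wrist");f=fpx("wrist");v,u=np.mgrid[:480,:640]
    x,y=(u-c["cx"])/f,(v-c["cy"])/f;r=np.hypot(x,y)+1e-9;k=np.tan(r)/r*d
    P=np.stack([x*k,y*k,d],-1);A=T@c["T_tool_cam"];W=P@A[:3,:3].T+A[:3,3];W[d<=0]=np.nan;return W
def pose():
    T=np.eye(4);T[:3,:3]=robot.read_tcp_rot();T[:3,3]=robot.read_position();return T
def wlook(name):
    T=pose();im,d=robot.grab_frame("wrist");cv2.imwrite(f"pics/{name}.png",im[:,:,::-1]);W=wcloud(d,T);np.savez(name,im=im,W=W,T=T);return im,W
E
python3 - <<'E'
from h import *
np.set_printoptions(precision=3,suppress=True)
C=cloud("scene");J=np.load("scene_i.npy").astype(int)
def st(n,m): w=C[m];w=w[w[:,2]>.01];print(n,len(w),np.percentile(w,[2,50,98],axis=0).round(3).tolist())
m=(J[...,0]>120)&(J[...,1]<60)&(J[...,2]<60);m[:,300:]=0;st("red",m)
for n,b in dict(sbottle=(328,268,356,325),bottle=(402,190,428,245),jar=(392,243,408,265),case=(170,350,260,420)).items():
    m=np.zeros(J.shape[:2],bool);m[b[1]:b[3],b[0]:b[2]]=1;st(n,m)
c=np.r_[DISP,0]+rz(DYAW)@[-.07,0,.062];print("cell",c)
for fl in(1,-1):
  for ti in (35,40):
    R=tool(DYAW,ti,fl)
    for back in(.11,-.007): print(fl,ti,back,robot.ik(c-R[:,2]*back,R))
  for nm,p,y in(("panR",(.545,-.109,.2),np.radians(11.2)),("panL",(.49,.168,.2),np.radians(11.2)),("jig",(.57,.38,.1),np.radians(-13.5))):
    R=tool(y,0,fl);print(fl,nm,robot.ik(np.array(p),R), robot.ik(np.array(p),tool(y+np.pi/2,0,fl)))
E
```

```text
red 1226 [[0.284, -0.649, 0.011], [0.383, -0.642, 0.077], [0.457, -0.591, 0.222]]
sbottle 923 [[0.593, -0.256, 0.013], [0.731, -0.24, 0.089], [0.751, -0.101, 0.172]]
bottle 935 [[0.585, 0.18, 0.013], [0.72, 0.199, 0.081], [0.746, 0.381, 0.19]]
jar 233 [[0.711, 0.069, 0.011], [0.735, 0.083, 0.041], [0.753, 0.112, 0.056]]
case 4230 [[0.526, -0.713, 0.015], [0.634, -0.65, 0.057], [0.722, -0.575, 0.063]]
cell [ 0.54  -0.332  0.062]
1 35 0.11 [-25.272   3.569 -30.801 -28.582 -25.164 133.509]
1 35 -0.007 [-25.232  17.125 -25.815 -40.92  -18.059 146.72 ]
1 40 0.11 [-31.617   3.724 -29.769 -42.199 -25.861 150.632]
1 40 -0.007 [-31.834  17.423 -24.021 -56.375 -20.761 166.181]
1 panR [  8.878  10.489 -16.766   0.    -62.745  92.322] None
1 panL [ 40.657   6.879 -21.175   0.    -61.947  60.543] [ 40.657   6.879 -21.175   0.    -61.947 150.543]
1 jig [ 49.949  26.884  -6.832   0.    -56.283  26.551] [ 49.949  26.884  -6.832   0.    -56.283 116.551]
-1 35 0.11 [-25.272   3.569 -30.801 -28.582 -25.164 -46.491]
-1 35 -0.007 [-25.232  17.125 -25.815 -40.92  -18.059 -33.28 ]
-1 40 0.11 [-31.617   3.724 -29.769 -42.199 -25.861 -29.368]
-1 40 -0.007 [-31.834  17.423 -24.021 -56.375 -20.761 -13.819]
-1 panR [  8.878  10.489 -16.766   0.    -62.745 -87.678] [  8.878  10.489 -16.766   0.    -62.745   2.322]
-1 panL [  40.657    6.879  -21.175    0.     -61.947 -119.457] [ 40.657   6.879 -21.175   0.    -61.947 -29.457]
-1 jig [  49.949   26.884   -6.832    0.     -56.283 -153.449] [ 49.949  26.884  -6.832   0.    -56.283 -63.449]
```

```bash
python3 - <<'E'
from h import *
np.set_printoptions(precision=4,suppress=True)
p=robot.read_position();robot.servo_line([p[0]+.02,p[1]+.06,.36],speed=.25)
c=np.r_[DISP,0]+rz(DYAW)@[-.07,0,.062];R=tool(DYAW,35,-1)
robot.goto(c-R[:,2]*.11,R)
im,W=wlook("w1");print(robot.read_t(),robot.read_position(),robot.read_force())
E
```

```text
2.3417 [ 0.4778 -0.3274  0.1525] [ 0.8362 -0.5367  0.8433]
```

View pics/w1.png

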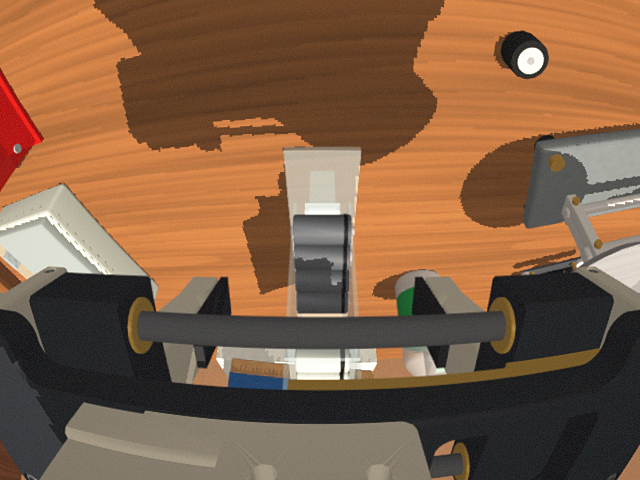

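The wrist view shows the dispenser's front end centred near column 322. The front cell spans columns 293–352 at rows 215–245, with the next cells below it in the picture and the wheel at (525,55), clear of the work.

```bash
python3 - <<'E'
from h import *
np.set_printoptions(precision=4,suppress=True)
z=np.load("w1.npz");W,im=z["W"],z["im"].astype(int)
for r in (190,205,212,216,222,228,235,242,248,255):
    print(r,W[r,322],im[r,322], "ends:",[ (k) for k in np.where((im[r,270:380].max(1)<120))[0][[0,-1]]+270])
# ends of front cell: world xy at the left and right edges
row=W[222];m=np.where(np.abs(row[280:365,2]-row[322,2])<.006)[0]+280;print(m[0],m[-1],row[m[0]],row[m[-1]])
row=W[228];m=np.where(np.abs(row[280:365,2]-row[322,2])<.006)[0]+280;print(m[0],m[-1],row[m[0]],row[m[-1]])
# base plate front edge points
for r in(152,160,175):
    row=W[r];m=np.where((row[250:400,2]>.0025)&(row[250:400,2]<.012))[0]+250;print("base",r,m[0],m[-1],row[m[0]],row[m[-1]])
# cylinder fit (axis along disp y) on front-cell pts, rows 214-236
from scipy.optimize import least_squares
P=W[214:250,300:345].reshape(-1,3);P=P[P[:,2]>.05]
L=(P-np.r_[DISP,0])@rz(DYAW);
L=L[(L[:,0]<-.062)]
f=lambda q:np.hypot(L[:,0]-q[0],L[:,2]-q[1])-.0115
s=least_squares(f,[-.07,.062],loss="soft_l1",f_scale=.001);print(s.x,np.abs(s.fun).mean(),len(L))
E
```

```text
190 [ 0.5305 -0.3305  0.0286] [204 199 183] ends: [np.int64(282), np.int64(285)]
205 [ 0.5271 -0.3303  0.0483] [232 235 227] ends: [np.int64(270), np.int64(287)]
212 [ 0.5278 -0.3303  0.0547] [254 255 253] ends: [np.int64(270), np.int64(288)]
216 [ 0.5281 -0.3304  0.0583] [57 59 59] ends: [np.int64(270), np.int64(350)]
222 [ 0.5264 -0.3302  0.0656] [100 100 100] ends: [np.int64(270), np.int64(350)]
228 [ 0.5283 -0.3304  0.0696] [130 129 130] ends: [np.int64(270), np.int64(350)]
235 [ 0.5329 -0.3307  0.0723] [152 150 147] ends: [np.int64(270), np.int64(347)]
242 [ 0.539  -0.3312  0.0739] [123 121 121] ends: [np.int64(270), np.int64(348)]
248 [ 0.5478 -0.3319  0.0727] [89 87 87] ends: [np.int64(270), np.int64(349)]
255 [ 0.5499 -0.332   0.0777] [139 139 139] ends: [np.int64(270), np.int64(347)]
293 352 [ 0.5258 -0.3511  0.0647] [ 0.5287 -0.3088  0.0651]
293 353 [ 0.5268 -0.351   0.0696] [ 0.5356 -0.3082  0.065 ]
base 152 284 397 [ 0.5065 -0.3588  0.0074] [ 0.5163 -0.2681  0.0027]
base 160 284 360 [ 0.5153 -0.3601  0.0065] [ 0.5198 -0.2988  0.0069]
base 175 285 358 [ 0.5322 -0.3618  0.0059] [ 0.5364 -0.3006  0.0065]
[-0.0724  0.0629] 0.0005933303099998343 1540
```

```bash
cat >> h.py <<'E'
CELL=np.array([.538,-.3305,.0625]);CYAW=np.radians(-4.2)
def pick():
    R=tool(CYAW,35,-1);ex=rz(CYAW)@[1,0,0];t=CELL-.001*ex+R[:,2]*.007
    robot.servo_line(t-R[:,2]*.09,R,speed=.25)
    robot.move_gripper(.75)
    robot.servo_line(t,R,speed=.1)
    robot.move_gripper(0);print("grip",robot.read_grip_width(),robot.read_position()-t,robot.read_t())
    n=rz(CYAW)@[-np.sin(np.radians(20)),0,np.cos(np.radians(20))]
    robot.servo_line(t+n*.014,speed=.05);robot.servo_line(t+n*.014-R[:,2]*.12,speed=.2)
    print("lifted",robot.read_grip_width(),robot.read_force(),robot.read_t())
E
python3 - <<'E'
from h import *
np.set_printoptions(precision=4,suppress=True)
pick();wlook("w2")
E
```

```text
grip 0.4876425765145292 [ 0.0001 -0.0001  0.0004] 4.775
lifted 0.4863495788269824 [ 0.5763  0.2639 -0.8794] 5.9583
```

View pics/w2.png

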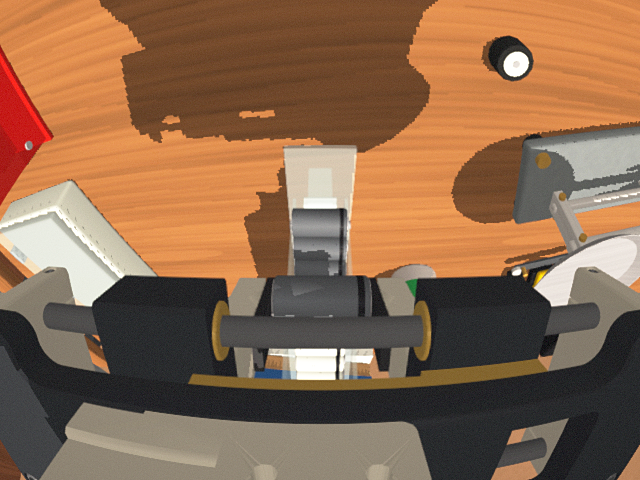

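The cell is held at (320,297) between the fingers, and the next cell has rolled to the lip at (320,225). Next is the right pan.

```bash
cat >> h.py <<'E'
PANR=np.array([.545,-.109]);PANL=np.array([.490,.168]);BY=np.radians(11.2)
def place_pan(xy,zpan,push=.003):
    R=tool(BY+np.pi/2,0,-1);zt=zpan+.0115-.007
    p=robot.read_position();robot.servo_line([p[0]-.02,p[1],.30],speed=.3)
    robot.goto([*xy,zt+.10],R);robot.servo_line([*xy,zt+.012],speed=.15)
    f0=robot.read_force()
    for k in np.arange(.012,-push-1e-6,-.003):
        robot.servo_line([*xy,zt+k-.003 if k>-push else zt-push],speed=.03);print(round(k,4),(robot.read_force()-f0)[2].round(2),end="; ")
    print(robot.read_position(),zt)
    robot.move_gripper(.62);print("open",robot.read_grip_width(),robot.read_force()-f0)
    robot.servo_line([*xy,zt+.12],speed=.12);print(robot.read_t())
E
python3 - <<'E'
from h import *
np.set_printoptions(precision=4,suppress=True)
place_pan(PANR,.122)
robot.dwell(.3);wlook("w3")
E
```

```text
0.012 -0.53; 0.009 -0.78; 0.006 -0.32; 0.003 -0.33; 0.0 -0.27; -0.003 -0.55; [ 0.5448 -0.109   0.1203] 0.1265
open 0.6201408981644241 [-1.1291  0.0895 -1.0393]
11.525
```

View pics/w3.png

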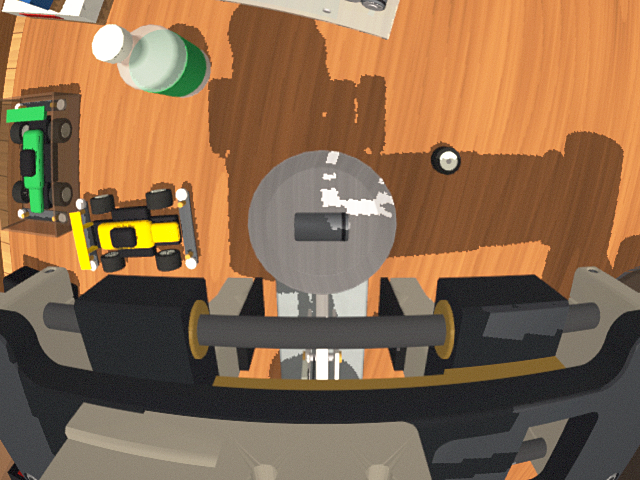

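Cell lies centred on the right pan at (320,226), pan lowered. I'll check the second cell's position from w2, then fetch it.

```bash
python3 - <<'E'
from h import *
np.set_printoptions(precision=4,suppress=True)
W=np.load("w2.npz")["W"]
for r in(215,220):
    row=W[r];m=np.where(np.abs(row[280:365,2]-row[320,2])<.006)[0]+280;print(m[0],m[-1],row[m[0]],row[m[-1]])
yc=(row[m[0]]+row[m[-1]])[1]/2;print(yc)
assert abs(yc+.3305)<.006
p=robot.read_position();robot.servo_line([p[0]-.03,p[1],.33],speed=.25)
R=tool(CYAW,35,-1);w=CELL-R[:,2]*.12;robot.goto([w[0]-.03,w[1],.26],R)
pick();place_pan(PANL,.137)
robot.dwell(1.5);wlook("w4");im,d=robot.grab_frame("side");np.save("side2_d.npy",d)
cv2.imwrite("pics/side2.png",cv2.resize(im[140:340,190:400],(630,600))[:,:,::-1])
def fitpan(W,b):
    w=W[b[1]:b[3],b[0]:b[2]].reshape(-1,3)
    for n,c in(("L",PANL),("R",PANR)):
        k=w[(np.hypot(*(w[:,:2]-c).T)<.06)&(w[:,2]>.1)&(w[:,2]<.17)];print(n,len(k),np.percentile(k[:,2],[10,30,50,70]))
fitpan(cloud("side",d),(0,0,640,480));_,d2=robot.grab_frame("scene");fitpan(cloud("scene",d2),(0,0,640,480));print(robot.read_t())
E
```

```text
292 347 [ 0.5233 -0.351   0.0665] [ 0.528  -0.3094  0.065 ]
292 347 [ 0.526  -0.3513  0.0691] [ 0.5283 -0.3096  0.0699]
-0.3304496655873621
grip 0.4863809821651544 [ 0.0002 -0.0002  0.0004] 16.0917
lifted 0.48758367723281026 [ 0.2844  1.2166 -1.0775] 17.275
0.012 -0.04; 0.009 -0.95; 0.006 0.15; 0.003 -1.49; 0.0 -0.03; -0.003 0.43; [0.4899 0.1679 0.1353] 0.14150000000000001
open 0.6187263877776131 [ 0.1819 -0.7407  0.8198]
23.5917
L 1340 [0.1074 0.1088 0.1103 0.1135]
R 1008 [0.116  0.1391 0.1409 0.1443]
L 513 [0.105  0.1083 0.1106 0.1138]
R 738 [0.1361 0.1384 0.1405 0.1439]
25.2417
```

View pics/side2.png

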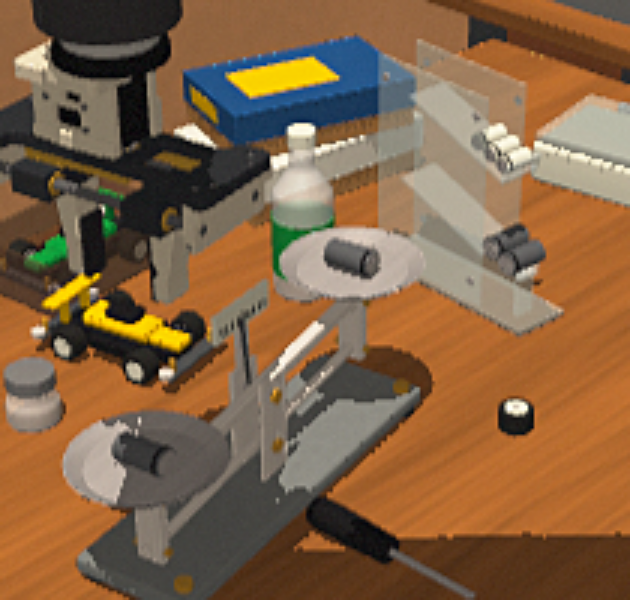

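View pics/w4.png

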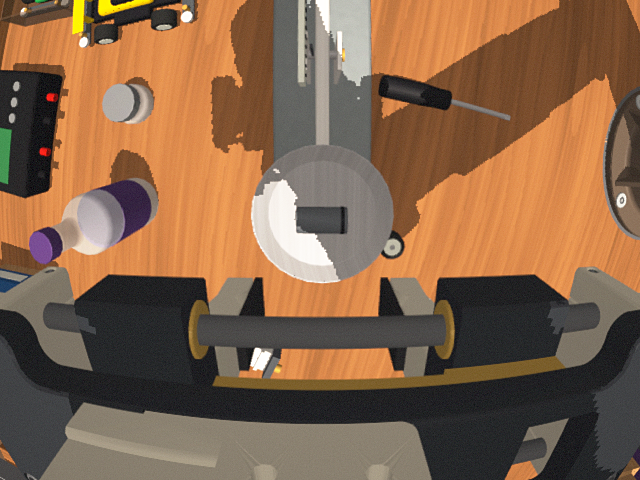

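Left pan is down (floor at about 0.108 m against 0.139 m on the right), so the left cell is heavier and at the stop. It lies centred at (322,220); two cells remain in the lane. I'll recheck that it is at rest, then pick it up and look at the jig.

```bash
python3 - <<'E'
from h import *
np.set_printoptions(precision=4,suppress=True)
z=np.load("w4.npz");W,im=z["W"],z["im"].astype(int)
m=np.zeros(im.shape[:2],bool);m[195:245,285:360]=1
def cell(W): 
    k=W[m];k=k[np.hypot(*(k[:,:2]-PANL).T)<.06];k=k[k[:,2]>np.percentile(k[:,2],98)-.006]
    return k[:,:2].mean(0),cv2.minAreaRect((k[:,:2]*1000).astype(np.float32)),np.percentile(k[:,2],97)
print(cell(W));im2,W2=wlook("w5");c=cell(W2);print(c)
_,d=robot.grab_frame("side");w=cloud("side",d).reshape(-1,3);
for q in(PANL,PANR):
    k=w[(np.hypot(*(w[:,:2]-q).T)<.06)&(w[:,2]>.1)&(w[:,2]<.17)];print(np.percentile(k[:,2],[30,50]))
xy=PANL if np.hypot(*(c[0]-PANL))>.008 else c[0];print("xy",xy)
zt=.107+.0115-.0065
robot.servo_line([*xy,zt+.03],speed=.15);robot.servo_line([*xy,zt],speed=.05)
robot.move_gripper(0);print("grip",robot.read_grip_width(),robot.read_force())
robot.servo_line([*xy,zt+.04],speed=.05);robot.servo_line([*xy,.30],speed=.2)
print(robot.read_grip_width())
R=tool(np.radians(-13.5),0,1);g=np.r_[.600,.373,.0285]+rz(np.radians(-13.5))@[-.0375,0,0];print(g)
robot.goto([g[0],g[1],.16],R);wlook("w6");print(robot.read_t())
E
```

```text
(array([0.4913, 0.1651]), ((490.77154541015625, 165.79489135742188), (43.420814514160156, 19.83477020263672), 10.101181030273438), np.float64(0.13121809040250282))
(array([0.4913, 0.165 ]), ((491.1466064453125, 165.97073364257812), (42.63916015625, 20.34311294555664), 11.367767333984375), np.float64(0.13125085639125086))
[0.1088 0.1104]
[0.139  0.1408]
xy [0.4913 0.165 ]
grip 0.4844125392738728 [-0.2489 -0.2907 -0.0168]
0.4835589706665847
[0.5635 0.3818 0.0285]
30.3417
```

View pics/w6.png

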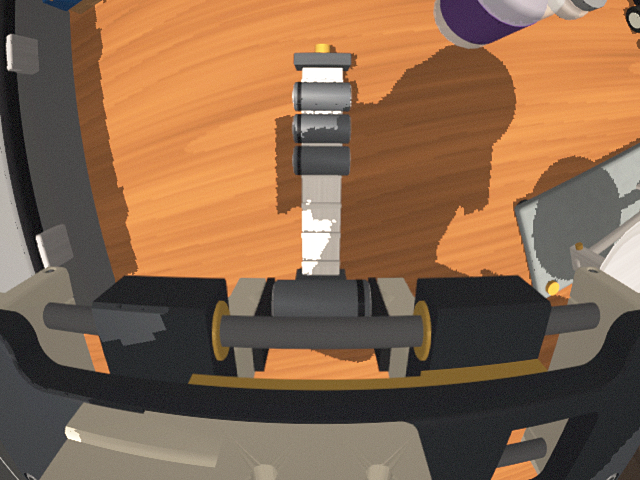

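The held cell is at (320,297). The jig ahead has three fixed cells at (322,97), (322,127) and (322,160) and empty grooves in rows 176–275. I'll fit the jig from the fixed cells.

```bash
python3 - <<'E'
from h import *
np.set_printoptions(precision=4,suppress=True)
z=np.load("w6.npz");W=z["W"]
P=W[50:190,280:365].reshape(-1,3);P=P[(P[:,2]>.031)&(P[:,2]<.05)]
best=[]
a=np.radians(-13.5)
for it in range(4):
    L=(P[:,:2]-[.6,.373])@rz(a)[:2,:2]
    out=[]
    for k in(.0125,.0375,.0625):
        q=L[(np.abs(L[:,0]-k)<.011)];out.append([(q[:,0].min()+q[:,0].max())/2,(np.percentile(q[:,1],1)+np.percentile(q[:,1],99))/2]); n=len(q)
    out=np.array(out);s=np.polyfit(out[:,0],out[:,1],1)[0];a+=np.arctan(s)
    print(np.degrees(a),out*1000,n)
print("z top",np.percentile(P[:,2],95))
q=W[176:275,318:326].reshape(-1,3);L=(q[:,:2]-[.6,.373])@rz(a)[:2,:2]
h=np.c_[L[:,0],q[:,2]];h=h[::24];print((h*1000).round(1).tolist())
u=(P-np.r_[.6,.373,0])@rz(a);xs=u[np.abs(u[:,1])<.01];H=np.histogram(xs[:,0],bins=np.arange(-.01,.09,.002));
for lo in np.arange(0,.076,.003): 
    t=xs[(xs[:,0]>=lo)&(xs[:,0]<lo+.003),2]; print(round(lo*1000),t.max().round(4) if len(t) else None,end=" ")
E
```

```text
-14.078610709993749 [[14.3517 -0.3081]
 [37.7085 -0.594 ]
 [62.5966 -0.7964]] 1467
-14.057526055049081 [[14.3215 -0.1487]
 [37.5012 -0.1682]
 [62.5379 -0.1317]] 1469
-14.060095783329224 [[14.3337 -0.1534]
 [37.5099 -0.1838]
 [62.5401 -0.1564]] 1469
-14.059769081221146 [[14.3336 -0.1529]
 [37.4974 -0.1819]
 [62.5398 -0.1533]] 1469
z top 0.041345092971076344
[[2.4, 22.0], [-0.6, 17.6], [-3.0, 18.4], [-5.4, 18.9], [-8.2, 16.9], [-10.4, 18.4], [-12.9, 18.8], [-15.4, 18.3], [-18.1, 17.3], [-19.6, 22.9], [-21.8, 24.0], [-25.7, 17.7], [-28.0, 18.5], [-30.7, 18.1], [-33.4, 17.3], [-35.9, 17.6], [-38.4, 18.1], [-41.0, 18.1], [-43.5, 18.3], [-45.0, 22.5], [-47.7, 22.0], [-51.6, 17.7], [-54.3, 17.6], [-57.0, 17.6], [-59.4, 18.4], [-62.1, 18.3], [-65.0, 17.9], [-67.7, 17.8], [-69.2, 21.2], [-71.4, 22.6], [-76.0, 17.8], [-78.7, 17.9], [-81.3, 18.4]]
0 None 3 0.0358 6 0.0402 9 0.0412 12 0.0419 15 0.0432 18 0.0421 21 0.0406 24 0.0384 27 0.0328 30 0.0388 33 0.0424 36 0.0419 39 0.0425 42 0.0422 45 0.0411 48 0.0385 51 0.0325 54 0.0384 57 0.0405 60 0.042 63 0.0428 66 0.0424 69 0.0413 72 0.0398 75 0.0369
```

```bash
python3 - <<'E'
from h import *
from scipy.optimize import least_squares
np.set_printoptions(precision=4,suppress=True)
z=np.load("w6.npz");W,T=z["W"],z["T"]
P=W[284:314,285:350].reshape(-1,3);P=P[~np.isnan(P[:,0])];Q=(P-T[:3,3])@T[:3,:3]
Q=Q[(np.abs(Q[:,0])<.02)&(np.abs(Q[:,2])<.03)]
s=least_squares(lambda q:np.hypot(Q[:,0]-q[0],Q[:,2]-q[1])-.0115,[0,-.0065],loss="soft_l1",f_scale=.001);print("held cell in tool x,z",s.x,len(Q),np.abs(s.fun).mean())
off=np.clip(s.x[0],-.003,.003)
a=np.radians(-14.06);R=tool(a,0,1);J=np.r_[.6,.373,0]+rz(a)@[.0027,-.0002,0]
g=J+rz(a)@[-.0375-off,0,0];print(g)
dz=np.clip(-s.x[1],.005,.009) ;zt=.0285-dz
robot.servo_line([g[0],g[1],.08],R,speed=.1);robot.servo_line([g[0],g[1],zt+.005],speed=.06);robot.dwell(.2)
f0=np.mean([robot.read_force()[2] for _ in range(5)])
for k in np.arange(.004,-.0025,-.001):
    robot.servo_line([g[0],g[1],zt+k],speed=.02);robot.dwell(.1);f=np.mean([robot.read_force()[2] for _ in range(5)])-f0;print(round(k,4),round(f,2),end="; ")
    if f>3:break
robot.move_gripper(.8);robot.dwell(.2)
robot.servo_line([g[0],g[1],.10],speed=.15)
b=g-rz(a)@[.06,0,0];robot.servo_line([b[0],b[1],.20],speed=.2);robot.dwell(.3)
im,W=wlook("w7");print(robot.read_t())
E
```

```text
held cell in tool x,z [-0.0008 -0.0066] 1945 0.0004708179381309322
[0.5669 0.3811 0.    ]
0.004 -0.16; 0.003 -1.15; 0.002 -0.62; 0.001 -0.58; 0.0 4.67; 36.925
```

View pics/w7.png

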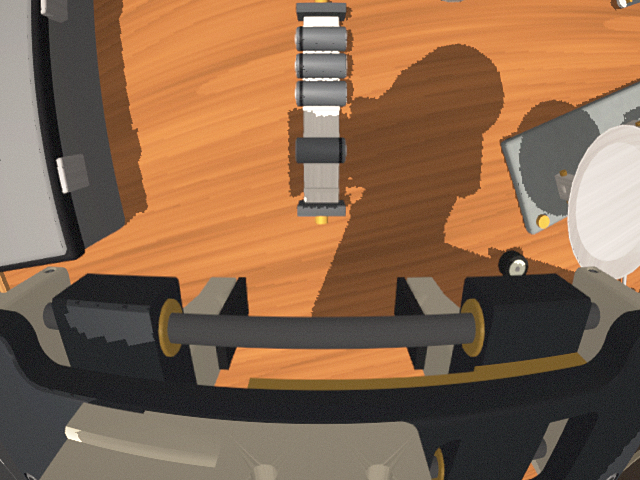

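The cell lies square in the middle groove at (322,150), in line with the fixed cells. I'll check its height, the lighter cell and the lane before handing in.

```bash
python3 - <<'E'
from h import *
np.set_printoptions(precision=4,suppress=True)
W=np.load("w7.npz")["W"];a=np.radians(-14.06);J=np.r_[.6,.373,0]+rz(a)@[.0027,-.0002,0]
for n,b in dict(placed=(135,166,295,350),fixed=(80,108,295,350)).items():
    P=W[b[0]:b[1],b[2]:b[3]].reshape(-1,3);P=P[(P[:,2]>.03)&(P[:,2]<.06)];L=(P-J)@rz(a);print(n,np.percentile(L,[1,50,99],axis=0).tolist(),cv2.minAreaRect((L[:,:2]*1000).astype(np.float32)))
im,d=robot.grab_frame("side");w=cloud("side",d).reshape(-1,3)
for q in(PANL,PANR):
    k=w[(np.hypot(*(w[:,:2]-q).T)<.06)&(w[:,2]>.09)&(w[:,2]<.17)];print(np.percentile(k[:,2],[30,50,99]))
cv2.imwrite("pics/side3.png",cv2.resize(im[140:400,90:400],(715,600))[:,:,::-1])
E
```

```text
placed [[-0.04775051740539337, -0.02126808090868777, 0.031084479318533493], [-0.03680590889358115, 0.0005163794946775481, 0.03933000269838774], [-0.026644940543770052, 0.02173476931169798, 0.041948976763159215]] ((-36.87102127075195, -0.001064300537109375), (21.993619918823242, 44.39503479003906), 0.17490418255329132)
fixed [[0.0014746066953529218, -0.02141538383941232, 0.03087677855837312], [0.011912782424437421, -0.0003366936761874794, 0.039198413457973064], [0.02324710127632184, 0.021249654546331303, 0.04193838615900393]] ((12.417316436767578, 0.1869068145751953), (22.040424346923828, 43.85675048828125), 0.04942573606967926)
[0.139  0.14   0.1484]
[0.1089 0.1107 0.1319]
```

View pics/side3.png

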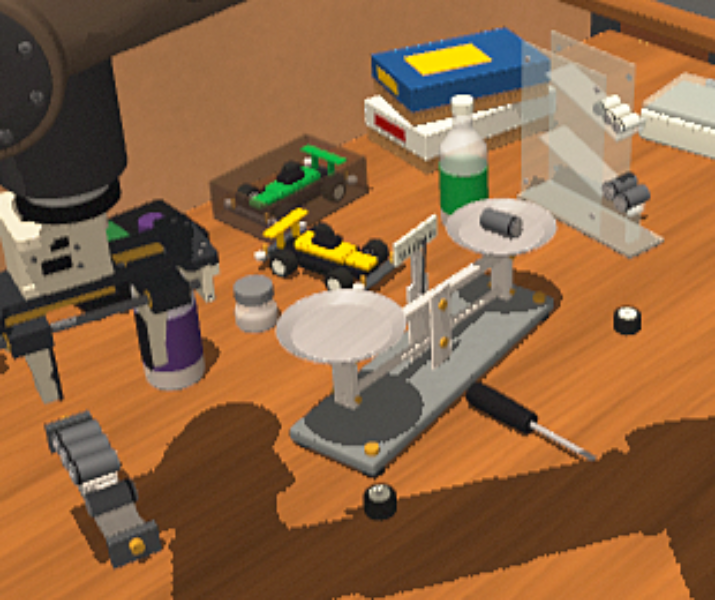

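The view shows the lighter cell on the right pan at (500,222), the left pan empty, two cells in the lane at (627,190), the placed cell in the jig, and the bystanders where they were. Handing in.

```bash
python3 -c "
from rig import robot
print(robot.read_t());robot.job_done()"
```

```text
36.975
the job is handed in; nothing more can be done
```

The job is done and handed in at about 37 s of the 72 s allowed. The heavier cell is in the jig's middle groove and the lighter one is still on its pan.

- **Weighing:** I laid the first cell on the right pan and the second on the left. With the beam at rest, the left pan stood at 0.108 m and the right at 0.139 m, unchanged between two looks. The beam was therefore at its stop with the left (second) cell clearly heavier.
- **Jig:** the heavier cell's middle is about 0.6 mm off the groove's along x, square to within 0.2°. Its top is at the same height as the fixed cells beside it.
- **Rest of the table:** the lighter cell lies on the right pan and two cells remain at the front of the lane. In the last picture the bystanders in view looked where they were at the start; I did not measure them. The gripper was clear of everything.

No check failed. The only disagreement was the jig's position: the wrist view put it 2.7 mm along x from my first estimate, and I corrected for that before placing.

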